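# Unlock a push-and-turn bottle in a lab drawer

## Task

Pick up the square white bottle, carry it over and set it down, not dropped, upright and fully home in the square well of the pulled-out drawer, which keeps it from turning. Then open it: push the safety cap down, twist it counter-clockwise while it is down, and lift it off, leaving the bottle standing in the well. Finish while still holding the cap in the gripper about 10 cm straight above the bottle, and do not disturb the amber bottle, the beaker or the tray of clay balls.

Things in the scene. Friction and masses are not known exactly. Their poses are not given: they have to be found in the camera images.
- bottle_center (a point): centre of the body of the square off-white plastic bottle, 31 mm above its underside. Body 60 x 60 mm, 58 mm high; x and y square to its sides, z up. Starts standing on the bench, cap locked on; closed it is 105 mm tall, about 0.25 kg. It can be lifted by its cap: an upward pull only locks the cap more firmly
- cap_center (a point): centre (half-way up) of the round ribbed white safety cap, 52 mm across, 33 mm high, z up. On the closed bottle it is 57.5 mm above bottle_center (cap from 72 to 105 mm above the bottle's underside), 10 mm of free gap between its lower rim and the bottle's shoulder. A spring holds it up in notches, where it cannot turn; see cap
- bottle: the same bottle, origin at the centre of its underside, axes as bottle_center
- cap: the same cap, origin on its axis at the lower rim. To open: push 4 to 4.5 mm down (needs over 3, bottoms at 5; spring 5 N at rest, 11 N fully down), turn it counter-clockwise seen from above while down; past 32 degrees it is free to lift straight off, at about 90 it meets a stop, so turn about 60. Will not turn clockwise
- well (a point): centre of the floor of the 66 x 66 mm square well (29 mm deep, mouth chamfered 3 mm) in the grey insert of the drawer. x points into the drawer unit, x and y square to the well's walls, z up; the bottle fits at any quarter turn. Floor about 15 mm above the bench. Drawer walls rise 45 mm, its front panel 59 mm above this floor. The two small round holes on the -y side are not for this bottle
- unit: the low grey drawer unit, fixed, 240 x 220 mm, 85 mm high, its drawer standing pulled out 142 to 170 mm towards the robot; origin on the bench 110 mm behind its front face, x pointing to its back. The front face is 82 to 110 mm beyond the well's centre. The drawer slides stiffly (about 6 N) and stays where it is
- round_bottle_center (a point): middle of the round amber glass bottle with black cap, 54 mm across, 130 mm tall, standing near the task bottle; leave alone (point is 65 mm above its underside)
- beaker_center (a point): middle of the glass beaker, 68 mm across, 85 mm tall; leave alone (point is 42 mm above its underside)
- ball_tray_center (a point): middle of the steel tray of brown clay balls, 120 x 85 mm, about 29 mm high; leave alone (point is 11 mm above its underside)
Mind the look-alikes: they are no part of the job. Of the things that look like the cap, the smallest one is meant. What is shaped like the bottle but yellow is not meant.

How it is judged:
By the outcome, as a careful person would: the job done as asked, in the order asked, and still so for the second after the job is handed in, while the arm keeps its last pose, push and grip.
It also fails if it takes over 54 s, if anything falls off the work surface, if the arm or the gripper's body presses on something with over 40 N, if the wrist force passes 120 N, or if a joint passes its speed limit or range.

## Robot

A 7-joint arm with a two-finger parallel gripper is mounted at the origin on the work surface. World frame = base frame: x ahead of the robot, y to its left, z up, the work surface at z = 0. Lengths are in m, angles in rad, forces in N, time in s.
With the tool pointing down it reaches from about 0.425 to 0.925 m from the base axis. Payload 6.8 kg.
Tool frame: the origin (TCP) lies at the very end of the fingers, on their centre line; the grasp point (between the pads) lies 19 mm behind it; z points along the fingers, y is the line along which they close (so a half turn about z gives the same grasp; the last joint's range is limited). The gripper opens to 85 mm and grips with 20 to 120 N. Pads are 22 mm wide; open, the fingers measure 114 mm over their backs; the gripper's body (76 mm by 85 mm) begins 54 mm behind the grasp point. The pads swing forward as they close: fully open they stand 13 mm farther back than shut.
Start: joints at [-1.317, 0.477, 0.022, 1.555, -0.011, 1.109, -0.083], TCP at [0.239, 0.631, 0.231] pointing down, gripper open.
Joint ranges: [-2.96, 2.96], [-0.34, 2.1], [-1.41, 1.46], [0.24, 2.44], [-1.37, 4.51], [0.17, 1.92], [-2.96, 2.96]. Speed limits (rad/s): [2.39, 2.39, 3.14, 3.14, 3.14, 3.14, 3.14].

## Interface

Orientations are given as a unit quaternion [w, x, y, z].
In Python, from station import get_obs, read_camera, hand_in gives the robot as it stands.
- The arm moves only by the tool arm_command, never from a script. Its argument "commands" is one flat list of numbers, 7 for each row, row after row: the shift along the tool's x, y, z in m, then the turn, a rotation vector about the tool's x, y, z in degrees, then the opening, from 0 (shut) to 1 (fully open). In form: [tx, ty, tz, rx, ry, rz, fingers, tx, ty, tz, rx, ry, rz, fingers, ...]. A call has 1 to 8 rows; each row is the pose to reach, as a shift and turn from the pose commanded when the call began, along the tool's axes at that moment; what a row does not reach only later rows make up. A row lasts 1/10 s, in which the tool goes at most 50 mm and 8.59 degrees, less where a joint would pass 70% of its speed; a pose out of reach is approached as far as the arm can. A call with a gripper value outside its range is refused whole. The fingers move at their own pace and stop on an object; "force" is the grip in N (left out, the last holds). Time passes only in rows, so rows that repeat a pose let the fingers close. It gives the time, the measured TCP pose, the force, the opening and the grip force at its end, in the units of the state.
- get_obs(): the state, without advancing time (a new reading comes with each control period).
- read_camera(name): name is "side" or "top" or "wrist"; returns a dict with "img" (400x640x3 uint8, red, green, blue), "camera_matrix" (3x3 intrinsics, pixels), "pose" (4x4, takes a point from camera to world coordinates). Camera axes: x right, y down, z forward; pixel columns grow to the right and rows downward; lengths in m; the calibration is good to about 2 mm. A picture is of the moment at which its call begins. There is no depth.
- hand_in(): hands the job in; it is judged then, once.
The state is a dict: "t": time; "q": joint angles; "joint_vel": joint speeds; "joint_torque": joint torques, N m; "eef_pos": TCP position; "tool_rot": TCP orientation; "contact_force": force on the tool from outside, world axes, zero at the start; "torque": the same for the moment, N m; "gripper_width": opening from 0.0 (shut) to 1.0 (fully open); "grasp_force": force on a finger pad.
Only numpy, scipy, OpenCV 4.12 (cv2) and the standard library are available. Lean on these libraries where they do the work, as an engineer would, in place of code of your own. Each camera call takes 0.05 s, during which the arm holds its last target. There are 200 camera calls.

## Working session

There is one attempt and no reset: what is moved stays moved. The work goes in short steps, Python scripts to look and compute and a tool call to move; the robot and the scene stay as the last step left them, time stands still between calls to the robot, and variables do not carry over. Pictures are saved under pics/ and viewed, at most 10 in all, crops included, and the job is handed in when it is done.

Besides the shell and the picture viewer there is one more tool, called after "Request:" as name(argument=value, ...), one argument or row to a line, values as JSON. arm_command: Moves the arm, as the interface text tells. Its arguments: {"type":"object","properties":{"commands":{"type":"array","items":{"type":"number"}},"force":{"type":"number"}},"required":["commands"]}

```bash
ls; mkdir -p pics; python3 - <<'E'
from station import *
import cv2,pickle
o=get_obs();print(o['t'],o['eef_pos'],o['tool_rot'],o['gripper_width'])
d={}
for n in ['top','side']:
    c=read_camera(n);d[n]=c
    cv2.imwrite(f'pics/{n}0.png',c['img'][:,:,::-1]);print(n,c['camera_matrix'].tolist(),c['pose'].round(4).tolist())
pickle.dump(d,open('cam0.pkl','wb'))
E
```

```text
pics
0.0 [0.23871833 0.63076138 0.2303297 ] [-1.03688627e-04  1.79897404e-01  9.83684959e-01 -9.02947660e-04] 0.9997956592973485
top [[369.126647018363, 0.0, 326.41946900369265], [0.0, 369.126647018363, 202.0982193055531], [0.0, 0.0, 1.0]] [[-0.001, -0.9989, 0.0478, 0.5449], [-1.0, 0.0008, -0.0054, 0.0665], [0.0053, -0.0478, -0.9988, 1.0042], [0.0, 0.0, 0.0, 1.0]]
side [[457.84391783891505, 0.0, 318.86112936784417], [0.0, 457.84391783891505, 191.91902820718175], [0.0, 0.0, 1.0]] [[-0.9513, -0.2043, 0.2309, 0.3677], [-0.3082, 0.6442, -0.7, 0.7256], [-0.0057, -0.737, -0.6758, 0.7327], [0.0, 0.0, 0.0, 1.0]]
```

View pics/top0.png

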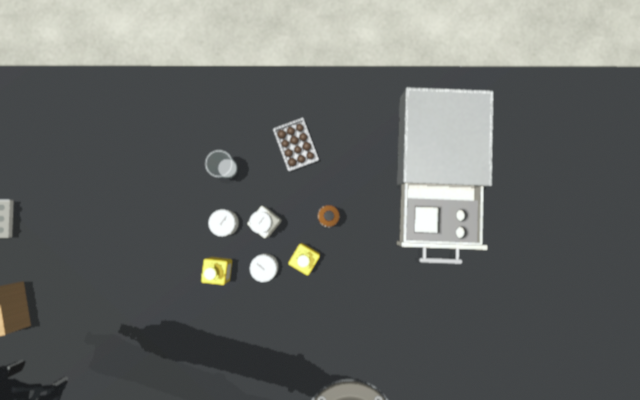

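View pics/side0.png

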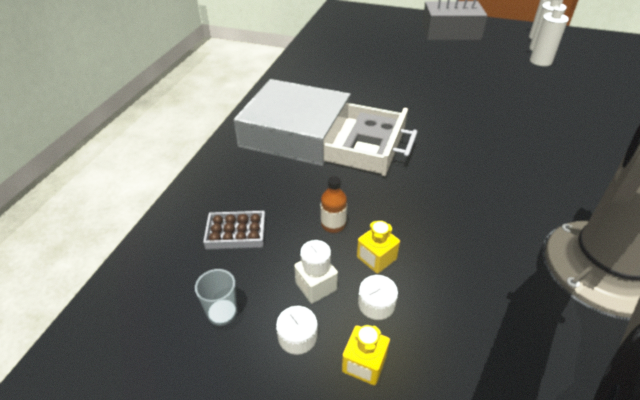

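The top view shows the task bottle at about (264,222) with large look-alike caps at (223,222) and (264,268). The amber bottle is at (329,216) and the well at (427,220). I'll measure contours next.

```bash
cat > h.py <<'E'
import numpy as np,cv2
def back(c,uv,z):
    K,P=c['camera_matrix'],c['pose'];uv=np.atleast_2d(uv)
    d=np.c_[uv,np.ones(len(uv))]@np.linalg.inv(K).T@P[:3,:3].T
    return P[:3,3]+d*((z-P[2,3])/d[:,2])[:,None]
def proj(c,p):
    P=c['pose'];q=(np.atleast_2d(p)-P[:3,3])@P[:3,:3]@c['camera_matrix'].T
    return q[:,:2]/q[:,2:]
E
python3 - <<'E'
import pickle;from h import *
c=pickle.load(open('cam0.pkl','rb'))['top']
print('cap',back(c,(264,220),.105),'amber',back(c,(329,216),.13),'well',back(c,(427,220),.015))
im=c['img'][:,:,::-1]
a=cv2.resize(im[190:255,230:300],None,fx=5.7,fy=5.7,interpolation=cv2.INTER_CUBIC)
b=cv2.resize(im[185:250,395:495],None,fx=4,fy=4,interpolation=cv2.INTER_CUBIC)
H=max(a.shape[0],b.shape[0]);p=lambda x:cv2.copyMakeBorder(x,0,H-x.shape[0],0,0,0)
cv2.imwrite('pics/z.png',np.hstack([p(a),p(b)]));print(a.shape)
E
```

```text
cap [[0.54446372 0.21339466 0.105     ]] amber [[0.55377617 0.05566244 0.13      ]] well [[ 0.54397932 -0.2084646   0.015     ]]
(370, 399, 3)
```

View pics/z.png

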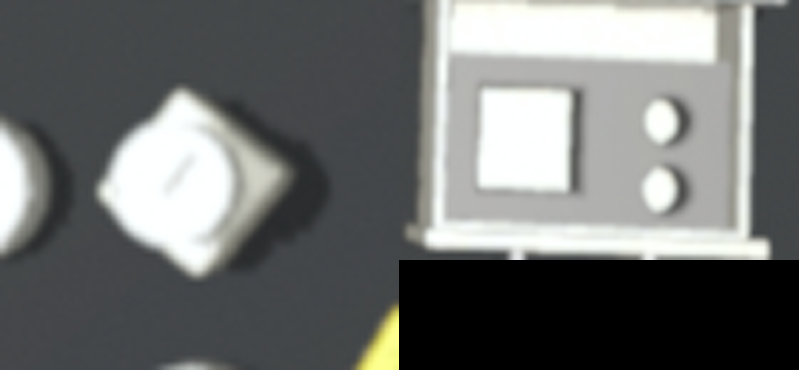

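```bash
cat >> h.py <<'E'
from scipy.spatial.transform import Rotation as R
def rel(o,target,yaw=None):
    """shift in tool axes (mm) and rz (deg) to put TCP at target with tool-y azimuth yaw (deg)"""
    M=R.from_quat(np.roll(o['tool_rot'],-1)).as_matrix()
    y=np.degrees(np.arctan2(M[1,1],M[0,1]))
    s=(M.T@(np.array(target)-o['eef_pos'])*1000).round(1)
    tilt=np.degrees(np.arccos(-M[2,2]))
    return dict(shift=s,yaw=round(y,2),rz=None if yaw is None else round(-(yaw-y),2),tilt=round(tilt,2),q=np.round(o['q'],2),pos=np.round(o['eef_pos'],4))
E
python3 - <<'E'
import pickle;from h import *;from station import *
c=pickle.load(open('cam0.pkl','rb'))['top']
print(back(c,(260.3,222.2),.105),back(c,(263.9,222.1),.060))
w=back(c,[(414.75,206.5),(439.25,206.5),(414.75,233),(439.25,233)],.044);print(w,w.mean(0))
print(rel(get_obs(),[.54,.22,.23],21))
E
```

```text
[[0.53913251 0.22234085 0.105     ]] [[0.53909006 0.22096526 0.06      ]]
[[ 0.57918023 -0.16892618  0.044     ]
 [ 0.57912789 -0.23288377  0.044     ]
 [ 0.51031354 -0.16806765  0.044     ]
 [ 0.51023697 -0.23180567  0.044     ]] [ 0.54471466 -0.20042082  0.044     ]
{'shift': array([-427.2, -277.6,    0.9]), 'yaw': np.float64(69.28), 'rz': np.float64(48.28), 'tilt': np.float64(0.09), 'q': array([-1.32,  0.48,  0.02,  1.56, -0.01,  1.11, -0.08]), 'pos': array([0.2387, 0.6308, 0.2304])}
```

Request:
arm_command(
  commands=[-0.3,-0.195,0,0,0,34,1,-0.3,-0.195,0,0,0,34,1,-0.3,-0.195,0,0,0,34,1,-0.3,-0.195,0,0,0,34,1,-0.3,-0.195,0,0,0,34,1,-0.3,-0.195,0,0,0,34,1,-0.3,-0.195,0,0,0,34,1,-0.3,-0.195,0,0,0,34,1],
  force=40,
)

```text
t: 0.9
eef_pos: [0.4547, 0.3357, 0.2313]
tool_rot: [0.001, 0.464, 0.886, -0.001]
contact_force: [0.0, -1.1, 0.8]
gripper_width: 1.001
grasp_force: 0.0
```

```bash
python3 - <<'E'
from h import *;from station import *
print(rel(get_obs(),[.539,.2215,.22],21))
E
```

```text
{'shift': array([-141.8,    4.4,   11.8]), 'yaw': np.float64(34.69), 'rz': np.float64(13.69), 'tilt': np.float64(0.19), 'q': array([-0.96,  0.3 ,  0.26,  1.84, -0.08,  1.02, -0.06]), 'pos': array([0.4547, 0.3357, 0.2313])}
```

Request:
arm_command(
  commands=[-0.142,0.004,0.012,0,0,13.7,1,-0.142,0.004,0.012,0,0,13.7,1,-0.142,0.004,0.012,0,0,13.7,1,-0.142,0.004,0.012,0,0,13.7,1,-0.142,0.004,0.012,0,0,13.7,1],
)

```text
t: 1.4
eef_pos: [0.5358, 0.2283, 0.2188]
tool_rot: [-0.0, 0.563, 0.826, -0.0]
contact_force: [-0.6, 1.5, 0.6]
gripper_width: 1.0
grasp_force: 0.0
```

```bash
python3 - <<'E'
from h import *;from station import *
import pickle
o=get_obs();c=read_camera('wrist');pickle.dump((o,c),open('w1.pkl','wb'))
print(rel(o,[.539,.2215,.075],21));cv2.imwrite('pics/w1.png',c['img'][:,:,::-1])
print(c['pose'].round(3))
print(proj(c,[[.539,.2217,.105],[.539,.2217,.06]]))
E
```

```text
{'shift': array([ -7.5,   0.6, 143.8]), 'yaw': np.float64(21.44), 'rz': np.float64(0.44), 'tilt': np.float64(0.05), 'q': array([-0.78,  0.35,  0.35,  1.81, -0.14,  1.  , -0.01]), 'pos': array([0.5358, 0.2283, 0.2188])}
[[ 0.931  0.348  0.111  0.507]
 [ 0.365 -0.885 -0.288  0.301]
 [-0.001  0.308 -0.951  0.361]
 [ 0.     0.     0.     1.   ]]
[[319.39243496 202.97544956]
 [319.26090404 189.84154374]]
```

View pics/w1.png

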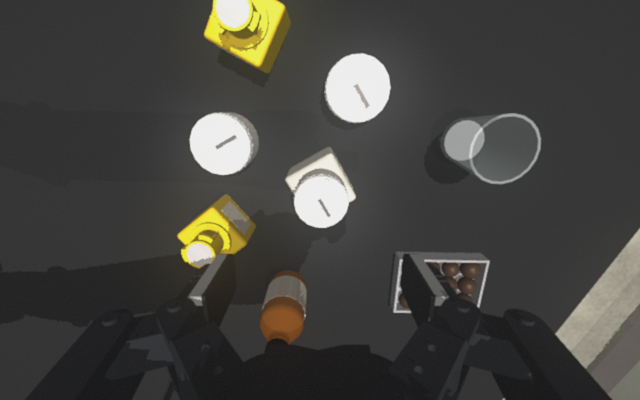

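The wrist view shows the cap's top face at about (321,199), and the shoulder corners at (332,149), (286,181) and (355,195). The fingers are well aligned and clear of the neighbours.

```bash
python3 - <<'E'
from h import *;from station import *
import pickle
o,c=pickle.load(open('w1.pkl','rb'))
print(back(c,(321,199),.105))
p=back(c,[(331,148.5),(286,181.5),(355,193)],.06);print(p)
for a in (1,2):
    d=p[a]-p[0];print(np.hypot(*d[:2]),np.degrees(np.arctan2(d[1],d[0]))%90)
print('centre',(p[1]+p[2])/2)
print(rel(get_obs(),[.539,.2215,.075],21))
g=cv2.cvtColor(c['img'],cv2.COLOR_RGB2GRAY)[140:235,280:362]
# edges of body
k=cv2.resize(c['img'][140:235,275:370,::-1],None,fx=6,fy=6,interpolation=cv2.INTER_CUBIC);cv2.imwrite('pics/w1z.png',k)
E
```

```text
[[0.53896121 0.22590493 0.105     ]]
[[0.53397442 0.26782215 0.06      ]
 [0.5021277  0.21727447 0.06      ]
 [0.57669671 0.23265339 0.06      ]]
0.05974345713018246 57.78770907612591
0.055335663360968464 50.53897300755685
centre [0.5394122  0.22496393 0.06      ]
{'shift': array([ -9.3,   0.6, 143.9]), 'yaw': np.float64(21.6), 'rz': np.float64(0.6), 'tilt': np.float64(0.06), 'q': array([-0.79,  0.35,  0.35,  1.81, -0.14,  1.  , -0.01]), 'pos': array([0.5352, 0.2299, 0.2189])}
```

View pics/w1z.png

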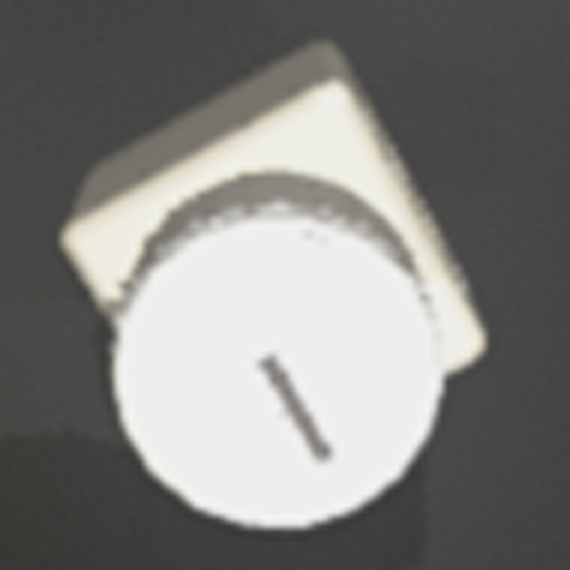

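The zoom gives the cap's top-face centre at about (321.3,201.8). The shoulder corners are at (332.5,153.7), (285.8,179.7) and (355.8,197.5).

```bash
python3 - <<'E'
from h import *;from station import *
import pickle
o,c=pickle.load(open('w1.pkl','rb'))
print(back(c,(321.3,201.8),.105))
p=back(c,[(332.8,153),(285.3,179.7),(356.3,197.8)],.06);print('centre',(p[1]+p[2])/2)
for a in (1,2):
    d=p[a]-p[0];print(np.hypot(*d[:2]),np.degrees(np.arctan2(d[1],d[0]))%90)
print(rel(get_obs(),[.5395,.2227,.14],21))
E
```

```text
[[0.5402411  0.22343948 0.105     ]]
centre [0.54050037 0.22350763 0.06      ]
0.058321385084542064 50.953453219867356
0.05591309284640432 49.85784776498124
{'shift': array([-8.3,  1.5, 78.9]), 'yaw': np.float64(21.6), 'rz': np.float64(0.6), 'tilt': np.float64(0.06), 'q': array([-0.79,  0.35,  0.35,  1.81, -0.14,  1.  , -0.01]), 'pos': array([0.5352, 0.2299, 0.2189])}
```

Request:
arm_command(
  commands=[-0.008,0.002,0.05,0,0,0,1,-0.008,0.002,0.095,0,0,0,1,-0.008,0.002,0.13,0,0,0,1,-0.008,0.002,0.148,0,0,0,1,-0.008,0.002,0.148,0,0,0,1,-0.008,0.002,0.148,0,0,0,1],
  force=60,
)

```text
t: 2.05
eef_pos: [0.5402, 0.224, 0.0717]
tool_rot: [-0.0, 0.561, 0.828, 0.0]
contact_force: [-0.0, -0.6, 0.4]
gripper_width: 0.998
grasp_force: 0.0
```

```bash
python3 - <<'E'
from h import *;from station import *
o=get_obs();print(rel(o,[.540,.223,.071],21.6),o['contact_force'])
E
```

```text
{'shift': array([-0.9, -0.5,  0.7]), 'yaw': np.float64(21.69), 'rz': np.float64(0.09), 'tilt': np.float64(0.04), 'q': array([-0.72,  0.54,  0.29,  1.92, -0.23,  0.71,  0.08]), 'pos': array([0.5402, 0.224 , 0.0717])} [-0.03310162 -0.60802727  0.41378003]
```

Aligned to within 1 mm, so I'll close the gripper.

Request:
arm_command(
  commands=[-0.001,0,0,0,0,0,0.5,-0.001,0,0,0,0,0,0.3,-0.001,0,0,0,0,0,0.3,-0.001,0,0,0,0,0,0.3,-0.001,0,0,0,0,0,0.3,-0.001,0,0,0,0,0,0.3,-0.001,0,0,0,0,0,0.3,-0.001,0,0,0,0,0,0.3],
  force=60,
)

```text
t: 2.85
eef_pos: [0.5414, 0.2219, 0.0724]
tool_rot: [0.0, 0.562, 0.827, 0.001]
contact_force: [-1.3, -0.8, 6.0]
gripper_width: 0.594
grasp_force: 61.4
```

Request:
arm_command(
  commands=[0,0,-0.02,0,0,0,0.3,0,0,-0.05,0,0,0,0.3,0,0,-0.09,0,0,0,0.3,0,0,-0.13,0,0,0,0.3,0,0,-0.165,0,0,0,0.3,0,0,-0.185,0,0,0,0.3,0,0,-0.19,0,0,0,0.3,0,0,-0.19,0,0,0,0.3],
)

```text
t: 3.65
eef_pos: [0.5407, 0.2214, 0.2612]
tool_rot: [-0.0, 0.562, 0.827, 0.0]
contact_force: [-0.2, 0.6, -4.6]
gripper_width: 0.592
grasp_force: 65.5
```

```bash
python3 - <<'E'
from h import *;from station import *
o=get_obs();print(rel(o,[.50,-.2,.26],-30.3),o['contact_force'],o['gripper_width'])
c=read_camera('wrist');cv2.imwrite('pics/w2.png',c['img'][:,:,::-1])
E
```

```text
{'shift': array([-377. , -192.8,    1. ]), 'yaw': np.float64(21.57), 'rz': np.float64(51.87), 'tilt': np.float64(0.02), 'q': array([-0.79,  0.31,  0.37,  1.76, -0.12,  1.09, -0.  ]), 'pos': array([0.5407, 0.2214, 0.2612])} [-0.1783713   0.60972556 -4.55187505] 0.5919324483803912
```

View pics/w2.png

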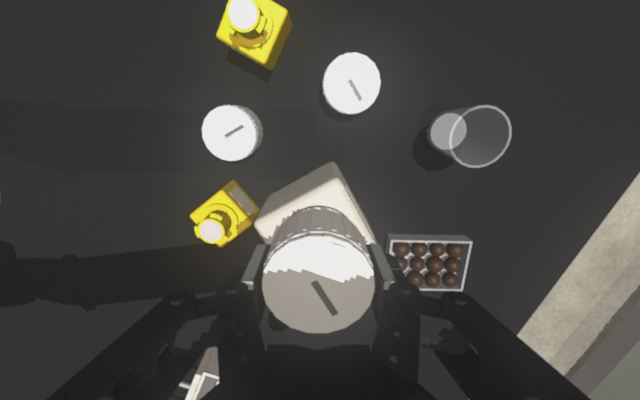

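The bottle hangs squarely from its cap in the wrist view, with its upper shoulder corner at (333,163), left at (257,222) and right at about (375,238). Next I'll carry it to a look-over pose beside the well.

Request:
arm_command(
  commands=[-0.018,-0.009,0,0,0,2,0.3,-0.045,-0.023,0,0,0,5,0.3,-0.08,-0.04,0,0,0,9,0.3,-0.12,-0.06,0,0,0,14,0.3,-0.16,-0.08,0,0,0,19,0.3,-0.2,-0.1,0,0,0,24,0.3,-0.23,-0.115,0,0,0,28,0.3,-0.24,-0.12,0,0,0,30,0.3],
)

```text
t: 4.5
eef_pos: [0.5153, -0.0513, 0.26]
tool_rot: [-0.0, 0.76, 0.649, -0.002]
contact_force: [0.2, 0.6, -3.2]
gripper_width: 0.593
grasp_force: 65.4
```

```bash
python3 - <<'E'
from h import *;from station import *
o=get_obs();print(rel(o,[.495,-.287,.26],-30.3),o['contact_force'],o['gripper_width'])
E
```

```text
{'shift': array([-236. ,   16.9,    0.5]), 'yaw': np.float64(-9.01), 'rz': np.float64(21.29), 'tilt': np.float64(0.19), 'q': array([-0.53,  0.2 ,  0.59,  1.92, -0.13,  1.05, -0.04]), 'pos': array([ 0.5153, -0.0513,  0.26  ])} [ 0.1806514   0.55150538 -3.20708759] 0.5934227487865887
```

Request:
arm_command(
  commands=[-0.02,0.002,0,0,0,3,0.3,-0.055,0.004,0,0,0,7,0.3,-0.095,0.008,0,0,0,11,0.3,-0.135,0.011,0,0,0,15,0.3,-0.175,0.014,0,0,0,18,0.3,-0.21,0.016,0,0,0,21,0.3,-0.23,0.017,0,0,0,21.3,0.3,-0.236,0.017,0,0,0,21.3,0.3],
)

```text
t: 5.3
eef_pos: [0.4986, -0.2844, 0.2606]
tool_rot: [0.0, 0.866, 0.5, -0.001]
contact_force: [0.5, 0.9, -3.5]
gripper_width: 0.592
grasp_force: 65.4
```

Request:
arm_command(
  commands=[0,0,0,0,0,0,0.3,0,0,0,0,0,0,0.3,0,0,0,0,0,0,0.3],
)

```text
t: 5.6
eef_pos: [0.5003, -0.2799, 0.2609]
tool_rot: [-0.001, 0.864, 0.503, 0.0]
contact_force: [0.2, -0.3, -3.8]
gripper_width: 0.595
grasp_force: 65.4
```

```bash
python3 - <<'E'
from h import *;from station import *
import pickle
c=read_camera('wrist');o=get_obs();pickle.dump((o,c),open('w3.pkl','wb'));print(rel(o,[.546,-.2004,.26],-30.3),o['contact_force'],o['gripper_width'])
print(proj(c,[.546,-.2004,.044]))
cv2.imwrite('pics/w3.png',cv2.resize(c['img'][:,:,::-1],(800,500),interpolation=cv2.INTER_CUBIC))
E
```

```text
{'shift': array([91.9,  0.4,  1.1]), 'yaw': np.float64(-29.59), 'rz': np.float64(0.71), 'tilt': np.float64(0.05), 'q': array([-0.18,  0.34,  0.74,  1.81, -0.26,  1.09,  0.14]), 'pos': array([ 0.5003, -0.2802,  0.2611])} [-1.25108365 -0.5020104  -3.52577647] 0.5909183833047772
[[318.58777268  95.07721955]]
```

View pics/w3.png

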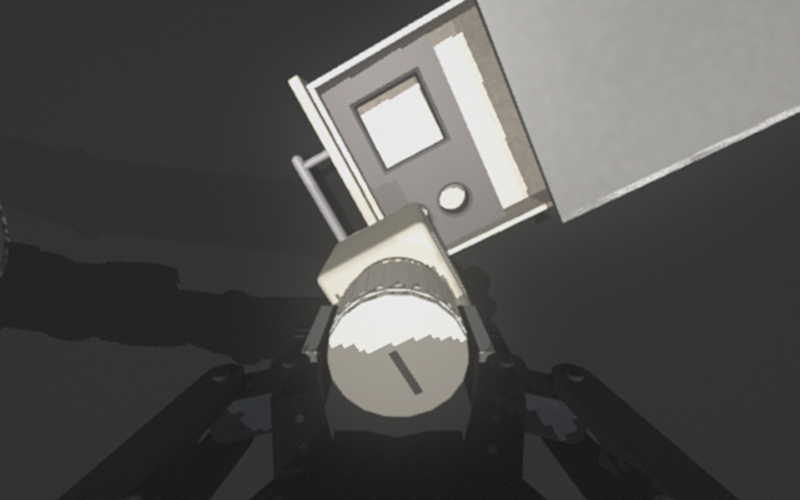

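The wrist view shows the well mouth's corners, in 800-px scale, at (352,105), (416,72), (447,140) and (384,172). The bottle is still held straight.

```bash
python3 - <<'E'
from h import *
import pickle
o,c=pickle.load(open('w3.pkl','rb'))
p=back(c,np.array([(352,105),(416,72),(447,140),(384,172)])/1.25,.044);print(p,p.mean(0))
for i in range(4):
    d=p[(i+1)%4]-p[i];print(np.hypot(*d[:2]),(np.degrees(np.arctan2(d[1],d[0]))+45)%90-45)
q=back(c,np.array([(325,285),(425,224),(465,300)])/1.25,.249)
for i in (0,2):
    d=q[i]-q[1];print('b',np.hypot(*d[:2]),np.degrees(np.arctan2(d[1],d[0]))%90)
print((q[0]+q[2])/2)
E
```

```text
[[ 0.51455975 -0.16861289  0.044     ]
 [ 0.57969909 -0.17363014  0.044     ]
 [ 0.57720024 -0.24000798  0.044     ]
 [ 0.50960321 -0.23621025  0.044     ]] [ 0.54526557 -0.20461531  0.044     ]
0.0653322773187317 -4.4044232088153095
0.06642485212302211 -2.155933145843676
0.06770362197482165 -3.2156028404776293
0.0677788383029832 -4.193675148603063
b 0.054483334216900076 2.8629873070277085
b 0.041892104021768545 88.6029135273264
[ 0.50300402 -0.27307145  0.249     ]
```

```bash
python3 - <<'E'
from h import *
import pickle
o,c=pickle.load(open('w3.pkl','rb'))
print('cap by wrist',back(c,(318.4,283.2),.294-.0),o['eef_pos'])
d=pickle.load(open('cam0.pkl','rb'))
def patch(c,seed,th=215):
    g=cv2.resize(c['img'],None,fx=4,fy=4,interpolation=cv2.INTER_CUBIC).min(2)
    n,l=cv2.connectedComponents((g>th).astype(np.uint8));m=(l==l[seed[1]*4,seed[0]*4]).astype(np.uint8)
    ct=max(cv2.findContours(m,0,2)[0],key=cv2.contourArea)
    a=cv2.approxPolyDP(ct,12,True)[:,0]/4-.375
    r=cv2.boxPoints(cv2.minAreaRect(ct))/4-.375
    return a,r
for n,c,s in [('top',d['top'],(427,220)),('wrist',c,(320,98)),('side',d['side'],(366,148))]:
    a,r=patch(c,s)
    print(n,a.round(1).tolist(),'\n z.015',back(c,a,.015)[:,:2].round(4).tolist(),'\n z.044',back(c,a,.044)[:,:2].round(4).tolist())
E
```

```text
cap by wrist [[ 0.50251007 -0.27628289  0.294     ]] [ 0.50028841 -0.2801558   0.26106661]
top [[416.1, 207.1], [414.9, 230.9], [435.9, 231.9], [436.6, 208.4]] 
 z.015 [[0.5785, -0.1797], [0.5149, -0.1756], [0.5122, -0.2318], [0.5751, -0.2348]] 
 z.044 [[0.5775, -0.1725], [0.5158, -0.1685], [0.5132, -0.2231], [0.5742, -0.226]]
wrist [[333.9, 67.1], [288.6, 92.4], [309.4, 133.1], [352.9, 109.9]] 
 z.015 [[0.579, -0.1806], [0.5151, -0.1779], [0.5127, -0.2346], [0.5762, -0.2369]] 
 z.044 [[0.576, -0.1829], [0.5169, -0.1804], [0.5146, -0.2329], [0.5734, -0.2351]]
side [[406.4, 108.4], [397.6, 113.1], [381.6, 154.1], [376.4, 152.9], [378.6, 146.4], [357.4, 141.6], [353.4, 148.4], [342.4, 145.4], [355.4, 121.9], [349.9, 117.9], [332.9, 142.6], [324.9, 144.4], [386.9, 155.4]] 
 z.015 [[0.4819, -0.4341], [0.5013, -0.4018], [0.5044, -0.2015], [0.5183, -0.2026], [0.5188, -0.2313], [0.5766, -0.2349], [0.5791, -0.2033], [0.6098, -0.2072], [0.6049, -0.3228], [0.6247, -0.3375], [0.6368, -0.2112], [0.6546, -0.1976], [0.4907, -0.2005]] 
 z.044 [[0.4773, -0.3872], [0.4959, -0.3562], [0.4989, -0.1641], [0.5122, -0.1651], [0.5127, -0.1927], [0.5682, -0.196], [0.5706, -0.1658], [0.6, -0.1695], [0.5953, -0.2804], [0.6143, -0.2945], [0.626, -0.1734], [0.643, -0.1603], [0.4857, -0.1631]]
```

Request:
arm_command(
  commands=[0.02,0,0,0,0,1,0.3,0.05,0.001,0,0,0,2,0.3,0.078,0.001,0,0,0,2,0.3,0.0876,0.001,0.01,0,0,2,0.3,0.0876,0.001,0.04,0,0,2,0.3,0.0876,0.001,0.08,0,0,2,0.3,0.0876,0.001,0.11,0,0,2,0.3,0.0876,0.001,0.12,0,0,2,0.3],
)

```text
t: 6.45
eef_pos: [0.5417, -0.205, 0.138]
tool_rot: [-0.002, 0.873, 0.487, -0.002]
contact_force: [-0.5, 0.3, -3.5]
gripper_width: 0.596
grasp_force: 65.3
```

Request:
arm_command(
  commands=[0,0,0,0,0,0,0.3,0,0,0,0,0,0,0.3,0,0,0,0,0,0,0.3],
)

```text
t: 6.75
eef_pos: [0.5453, -0.2068, 0.1431]
tool_rot: [0.001, 0.874, 0.487, 0.001]
contact_force: [-0.1, -0.1, -3.3]
gripper_width: 0.595
grasp_force: 65.3
```

```bash
python3 - <<'E'
from h import *;from station import *
import pickle
o=get_obs();c=read_camera('wrist');s=read_camera('side');pickle.dump((o,c,s),open('w4.pkl','wb'));print(rel(o,[.5444,-.2045,.0865],-31.6),o['contact_force'])
w=cv2.resize(c['img'][60:360,140:500,::-1],(480,400),interpolation=cv2.INTER_CUBIC)
print(proj(s,[.5455,-.202,.1]))
v=cv2.resize(s['img'][65:190,310:410,::-1],(320,400),interpolation=cv2.INTER_CUBIC)
cv2.imwrite('pics/w4.png',np.hstack([w,v]))
E
```

```text
{'shift': array([ 1.5, -2.1, 56.6]), 'yaw': np.float64(-31.74), 'rz': np.float64(-0.14), 'tilt': np.float64(0.18), 'q': array([-0.23,  0.49,  0.64,  1.9 , -0.38,  0.87,  0.05]), 'pos': array([ 0.5453, -0.2068,  0.1431])} [-0.07022833 -0.12193763 -3.25572814]
[[368.16284044 123.29581224]]
```

View pics/w4.png

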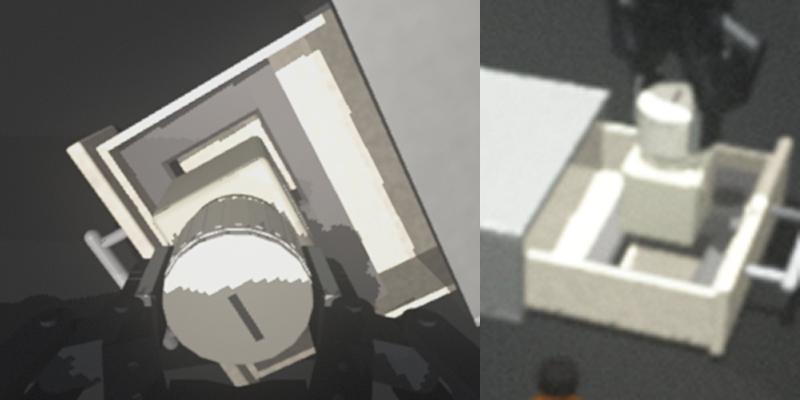

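```bash
python3 - <<'E'
from h import *
import pickle
o,c,s=pickle.load(open('w4.pkl','rb'))
f=lambda a:np.array(a)/[480/360,400/300]+[140,60]
print('mouth L,T',back(c,f([(168,165),(260,113)]),.044)[:,:2].round(4).tolist())
ang=np.radians(-2.8);Rz=np.array([[np.cos(ang),-np.sin(ang)],[np.sin(ang),np.cos(ang)]])
sq=lambda ctr,h,z:np.c_[np.array([(-1,1),(1,1),(1,-1),(-1,-1)])*h@Rz.T+ctr,np.full(4,z)]
im=cv2.resize(c['img'][60:260,200:440,::-1],None,fx=3.3,fy=3.3,interpolation=cv2.INTER_CUBIC)
def draw(im,c,P,col,off,k):
    p=((proj(c,P)-off+.5)*k-.5)
    cv2.polylines(im,[np.round(p*16).astype(int)],True,col,1,cv2.LINE_AA,4)
x0=o['eef_pos'][:2];z0=o['eef_pos'][2]-.072
draw(im,c,sq((.5455,-.202),.033,.041),(0,0,255),(200,60),3.3)
b=x0+np.array([.5,.87])*.0015
for z in (.002,.060): draw(im,c,sq(b,.030,z0+z),(0,255,0),(200,60),3.3)
cv2.imwrite('pics/w4o.png',im[:590])
E
```

```text
mouth L,T [[0.515, -0.1704], [0.583, -0.1731]]
```

View pics/w4o.png

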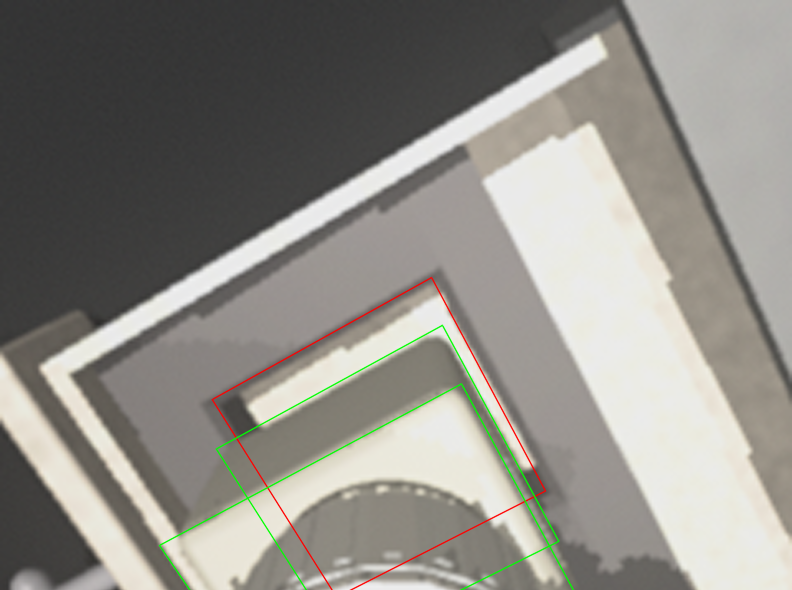

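The overlay matches well: the modelled mouth (red) and bottle (green) lie within about 1–2 mm of the image. I need a correction of about +3.5/-2 mm in tool x/y, then I'll descend.

Request:
arm_command(
  commands=[0.0033,-0.0022,0,0,0,0,0.3,0.0033,-0.0022,0.008,0,0,0,0.3,0.0033,-0.0022,0.016,0,0,0,0.3,0.0033,-0.0022,0.024,0,0,0,0.3,0.0033,-0.0022,0.032,0,0,0,0.3,0.0033,-0.0022,0.038,0,0,0,0.3,0.0033,-0.0022,0.042,0,0,0,0.3,0.0033,-0.0022,0.042,0,0,0,0.3],
)

```text
t: 7.65
eef_pos: [0.5435, -0.2022, 0.0986]
tool_rot: [-0.0, 0.874, 0.487, -0.0]
contact_force: [0.7, -0.1, -3.1]
gripper_width: 0.6
grasp_force: 65.4
```

Request:
arm_command(
  commands=[0,0,0.002,0,0,0,0.3,0,0,0.004,0,0,0,0.3,0,0,0.006,0,0,0,0.3,0,0,0.008,0,0,0,0.3,0,0,0.01,0,0,0,0.3,0,0,0.01,0,0,0,0.3],
)

```text
t: 8.25
eef_pos: [0.5438, -0.2021, 0.089]
tool_rot: [-0.0, 0.873, 0.487, -0.0]
contact_force: [-0.4, -0.0, -3.5]
gripper_width: 0.593
grasp_force: 65.4
```

Request:
arm_command(
  commands=[0,0,0.001,0,0,0,0.3,0,0,0.002,0,0,0,0.3,0,0,0.002,0,0,0,0.3],
)

```text
t: 8.55
eef_pos: [0.5441, -0.2023, 0.0879]
tool_rot: [0.0, 0.874, 0.487, 0.0]
contact_force: [-2.5, 0.8, 4.4]
gripper_width: 0.596
grasp_force: 66.3
```

Request:
arm_command(
  commands=[0,0,0.001,0,0,0,0.3,0,0,0.001,0,0,0,0.3],
)

```text
t: 8.75
eef_pos: [0.5441, -0.2024, 0.0869]
tool_rot: [0.0, 0.874, 0.487, 0.0]
contact_force: [-3.2, 1.3, 6.2]
gripper_width: 0.591
grasp_force: 66.4
```

Request:
arm_command(
  commands=[0,0,0.001,0,0,0,0.3,0,0,0.001,0,0,0,0.3],
)

```text
t: 8.95
eef_pos: [0.5441, -0.2024, 0.086]
tool_rot: [0.0, 0.874, 0.487, 0.0]
contact_force: [-3.5, 0.8, 7.1]
gripper_width: 0.591
grasp_force: 66.5
```

Request:
arm_command(
  commands=[0,0,0.001,0,0,0,0.3,0,0,0.0015,0,0,0,0.3,0,0,0.0015,0,0,0,0.3],
)

```text
t: 9.25
eef_pos: [0.5441, -0.2024, 0.0847]
tool_rot: [-0.0, 0.874, 0.487, 0.0]
contact_force: [-4.6, 1.7, 9.4]
gripper_width: 0.591
grasp_force: 66.7
```

Request:
arm_command(
  commands=[0,0,0.0005,0,0,0,0.3,0,0,0.0005,0,0,0,0.3],
)

```text
t: 9.45
eef_pos: [0.5441, -0.2024, 0.0843]
tool_rot: [-0.0, 0.874, 0.487, 0.0]
contact_force: [-4.0, 1.2, 8.2]
gripper_width: 0.597
grasp_force: 66.7
```

Request:
arm_command(
  commands=[0,0,0.0004,0,0,0,0.3,0,0,0.0004,0,0,-3,0.3,0,0,0.0004,0,0,-7,0.3,0,0,0.0004,0,0,-11,0.3,0,0,0.0004,0,0,-15,0.3,0,0,0.0004,0,0,-15,0.3],
  force=70,
)

```text
t: 10.05
eef_pos: [0.5454, -0.2028, 0.0845]
tool_rot: [0.001, 0.802, 0.597, 0.001]
contact_force: [-1.2, 1.1, 9.0]
gripper_width: 0.594
grasp_force: 71.1
```

```bash
python3 - <<'E'
from h import *;from station import *
o=get_obs();print(rel(o,o['eef_pos']),o['contact_force'],o['torque'])
E
```

```text
{'shift': array([0., 0., 0.]), 'yaw': np.float64(-16.64), 'rz': None, 'tilt': np.float64(0.2), 'q': array([-0.14,  0.55,  0.52,  1.93, -0.39,  0.75,  0.31]), 'pos': array([ 0.5454, -0.2028,  0.0845])} [-1.20803572  1.10860655  9.00366831] [0.17326612 0.30946815 0.08306237]
```

Request:
arm_command(
  commands=[0,0,0.0003,0,0,-6,0.3,0,0,0.0003,0,0,-13,0.3,0,0,0.0003,0,0,-20,0.3,0,0,0.0003,0,0,-27,0.3,0,0,0.0003,0,0,-34,0.3,0,0,0.0003,0,0,-41,0.3,0,0,0.0003,0,0,-46,0.3,0,0,0.0003,0,0,-46,0.3],
)

```text
t: 10.85
eef_pos: [0.5463, -0.2029, 0.0845]
tool_rot: [0.002, 0.505, 0.863, 0.001]
contact_force: [0.6, 0.9, 9.5]
gripper_width: 0.593
grasp_force: 71.1
```

```bash
python3 - <<'E'
from h import *;from station import *
o=get_obs();print(rel(o,o['eef_pos']),o['contact_force'],o['torque'])
E
```

```text
{'shift': array([0., 0., 0.]), 'yaw': np.float64(29.4), 'rz': None, 'tilt': np.float64(0.3), 'q': array([ 0.02,  0.52,  0.3 ,  1.92, -0.22,  0.73,  0.96]), 'pos': array([ 0.5463, -0.2029,  0.0845])} [0.58620613 0.85613048 9.46369905] [ 0.17989881 -0.03174626  0.0479962 ]
```

Request:
arm_command(
  commands=[0,0,-0.003,0,0,0,0.3,0,0,-0.008,0,0,0,0.3,0,0,-0.014,0,0,0,0.3,0,0,-0.02,0,0,0,0.3,0,0,-0.025,0,0,0,0.3,0,0,-0.025,0,0,0,0.3],
)

```text
t: 11.45
eef_pos: [0.5442, -0.2024, 0.1083]
tool_rot: [0.0, 0.506, 0.863, 0.0]
contact_force: [0.2, -0.8, -0.5]
gripper_width: 0.594
grasp_force: 72.6
```

Force is -0.5 N, so only the cap is being lifted. I'll raise it to about 10.5 cm.

Request:
arm_command(
  commands=[0,0,-0.01,0,0,0,0.3,0,0,-0.03,0,0,0,0.3,0,0,-0.055,0,0,0,0.3,0,0,-0.075,0,0,0,0.3,0,0,-0.083,0,0,0,0.3,0,0,-0.083,0,0,0,0.3,0,0,-0.083,0,0,0,0.3,0,0,-0.083,0,0,0,0.3],
)

```text
t: 12.25
eef_pos: [0.5432, -0.2019, 0.1894]
tool_rot: [-0.001, 0.505, 0.863, -0.0]
contact_force: [0.2, 0.1, -0.3]
gripper_width: 0.595
grasp_force: 72.6
```

```bash
python3 - <<'E'
from h import *;from station import *
o=get_obs();print(o['eef_pos'],o['contact_force'],o['grasp_force'])
c=read_camera('wrist');s=read_camera('side')
w=cv2.resize(c['img'][:,:,::-1],(480,300));v=cv2.resize(s['img'][40:200,290:420,::-1],(244,300),interpolation=cv2.INTER_CUBIC)
t=cv2.resize(s['img'][:,:,::-1],(480,300));pad=np.zeros((300,244,3),np.uint8)
cv2.imwrite('pics/w5.png',np.vstack([np.hstack([w,v]),np.hstack([t,pad])]))
E
```

```text
[ 0.54317314 -0.20189433  0.1893658 ] [ 0.19984559  0.05023698 -0.30720227] 72.62679610401392
```

View pics/w5.png

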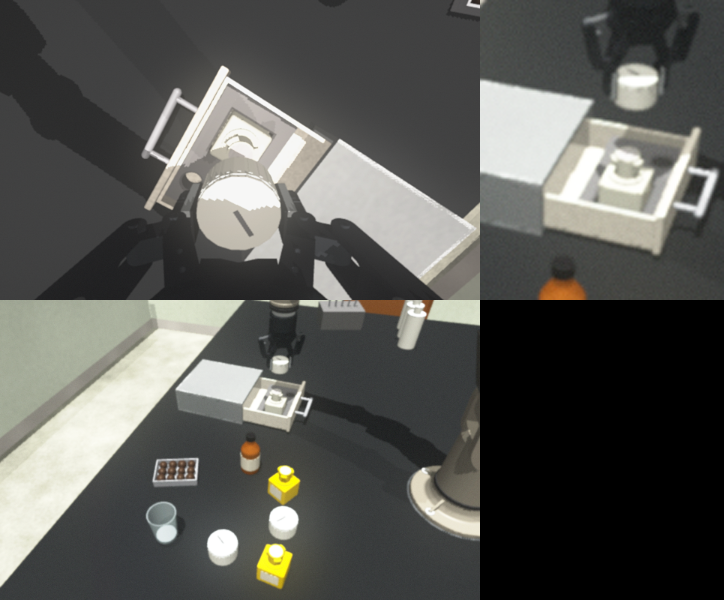

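The bottle stands open in the well at about (627,190) in the side crop, with the cap held above it at about (637,90). The amber bottle, beaker and tray are where they started, so I'll hand in.

```bash
python3 -c "
from station import *;print(hand_in())"
```

```text
the job is handed in; nothing more can be done
None
```

The job is handed in with no score returned: the bottle stands open and upright in the well, the cap is held about 10 cm above it, and the amber bottle, beaker and tray look undisturbed; it took about 12 s of robot time.

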